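Find the push-button that still snaps and fit it in the control box

TASK

Three identical-looking push-button switches stand in the grey test jig: one still snaps, two are worn and stay soft. Press their blue caps slowly, one after another and never harder than about 12 N, until you feel one break over with a snap; then lift that switch out of the jig and seat it fully in the empty round hole of the white control box. Leave the soft switches in the jig and everything else where it stands.

Things in the scene. Friction and masses are not known exactly. Their poses are not given: they have to be found in the camera images.
- jig_hole0 (a point): The -y end one of three round sockets in the jig's top: centre of its mouth; axes as the jig's. 27 mm dia, 22 mm deep. In each stands one push-button switch, its plug within 1.5 mm of the centre, sides along the jig's axes. Switch: round plug 24 mm dia, 18 mm long, foot tapered over 5 mm; on it a black housing 32x32 mm, 26 mm tall, resting on the jig's top (grip it there)
- jig_hole1 (a point): The middle one of three round sockets in the jig's top: centre of its mouth; axes as the jig's. 27 mm dia, 22 mm deep. In each stands one push-button switch, its plug within 1.5 mm of the centre, sides along the jig's axes. On each housing is a round blue cap 20 mm across that stands 10.5 to 15.5 mm proud (differs by switch and run, not measured); it can be pushed 6.2 mm to a hard stop and springs back
- jig_hole2 (a point): The +y end one of three round sockets in the jig's top: centre of its mouth; axes as the jig's. 27 mm dia, 22 mm deep. In each stands one push-button switch, its plug within 1.5 mm of the centre, sides along the jig's axes. A switch weighs about 0.1 kg
- jig: grey test jig fixed to the bench, 85x200x30 mm, origin centre of underside, z up; sockets in a row along its y axis at y = -60, 0, +60 mm. Feel of the caps: the sound one climbs to about 7 N at 1.7 mm of travel, snaps over, falls to 2.8 N at 4 mm, climbs again; worn ones only climb, one by about 0.8 N/mm, one by 1.7 N/mm, to the stop. Over 15 N cracks a cap
- control_box: white control box fixed to the bench, 130x130x45 mm, origin centre of underside, z up; a red button and two small lamps (up to 10 mm proud) near its -y edge, a cable gland on its +x side. A seated switch has its housing resting on the box's top
- box_hole (a point): centre of the mouth of the empty round switch hole in the top of the control box; 27 mm dia, 22 mm deep, axis vertical; box axes
- bottle: white reagent bottle with blue cap, 56 mm across, 105 mm tall, origin centre of underside; bystander
- beaker: small clear beaker, 46 mm across, 57 mm tall, origin centre of underside; bystander
- petri: closed petri dish, 58 mm across, 15 mm high, origin centre of underside; bystander
- timer: light bench timer, 62x62x20 mm, origin centre of underside; bystander
Mind the look-alikes: they are no part of the job. Several things have the shape of the jig; the one meant has the colours described above.

How it is judged:
By the outcome, as a careful person would: the job done as asked, in the order asked, and still so for the second after the job is handed in, with the robot touching nothing.
It also fails if it takes over 72 s, if anything falls off the work surface, if the arm or the gripper's body presses on something with over 40 N, if the wrist force passes 120 N, or if a joint passes its speed limit or range.

ROBOT

A 6-joint arm with a two-finger parallel gripper is mounted at the origin on a cart in front of the work surface, level with it; the furniture and walls round the work are solid. World frame = base frame: x ahead of the robot, y to its left, z up, the work surface at z = 0. Lengths are in m, angles in rad, forces in N, time in s.
With the tool pointing down it reaches from about 0.425 to 0.95 m from the base axis. Payload 3.5 kg.
Tool frame: the origin (TCP) lies at the very end of the fingers, on their centre line; the grasp point (between the pads) lies ctrl.tcp_to_grasp behind it (ctrl.tcp_to_grasp is the distance from the TCP to the grasp point, in m); z points along the fingers, y is the line along which they close (so a half turn about z gives the same grasp; the last joint's range is limited). The gripper opens to 85 mm and grips with 20 to 120 N. Pads are 22 mm wide; open, the fingers measure 114 mm over their backs; the gripper's body (76 mm by 85 mm) begins 54 mm behind the grasp point. The pads swing forward as they close: fully open they stand 13 mm farther back than shut.
Start: joints at [0.972, 0.286, 1.577, -0, 1.279, -0.15], TCP at [0.293, 0.608, 0.205] pointing down, gripper open.
Joint ranges: [-2.77, 2.77], [-0.9, 2.22], [0.21, 2.48], [-1.53, 4.67], [0.24, 2.81], [-2.84, 2.84]. Speed limits (rad/s): [2.79, 2.79, 3.14, 3.14, 3.14, 3.14].

INTERFACE

Orientations are given as a unit quaternion [x, y, z, w].
In Python, from plant import ctrl gives the robot as it stands.
- The arm moves only by the shell command python3 -m inch 'ROWS' [FORCE]. ROWS is JSON, a list of rows, each an object with "slide": the shift along the tool's x, y, z in cm, a list of three; "turn": the turn about the tool's z in rad; "grip": the finger opening in cm, from 0 to 8.54. A call has 1 to 20 rows; each row is the pose to reach, as a shift and turn from the pose commanded when the call began, along the tool's axes at that moment; what a row does not reach only later rows make up. A row lasts 1/10 s, in which the tool goes at most 50 mm and 8.59 degrees, less where a joint would pass 70% of its speed; a pose out of reach is approached as far as the arm can. A call with a gripper value outside its range is refused whole. The fingers move at their own pace and stop on an object; FORCE is the grip in N (left out, the last holds). Time passes only in rows, so rows that repeat a pose let the fingers close. It gives the time, the measured TCP pose, the force, the opening and the grip force at its end, in the units of the state.
- ctrl.get_state(): the state, without advancing time (a new reading comes with each control period).
- ctrl.read_camera(name): name is "scene" or "top" or "wrist"; returns (picture, depth): 400x640x3 uint8, red, green, blue; 400x640 float32, m along the optical axis (not along the pixel's ray), 0 where there is no reading.
- ctrl.camera_info(name): a dict with "K" (3x3 intrinsics, pixels), "D" ([k1, k2, p1, p2, k3] as OpenCV has them; the pictures are not rectified), "camera_from_world" (4x4, takes a point from world to camera coordinates); the wrist camera has in their place "T_tool_cam" (4x4, takes a point from camera to tool coordinates, whose origin is the TCP and whose axes are the flange's). Camera axes: x right, y down, z forward; pixel columns grow to the right and rows downward; lengths in m; the calibration is good to about 2 mm. A picture is of the moment at which its call begins: read the wrist's pose just before it. camera_info takes no time and is no camera call.
- ctrl.sign_off(): hands the job in; it is judged then, once.
The state is a dict: "time": time; "qpos": joint angles; "dq": joint speeds; "joint_efforts": joint torques, N m; "eef_pos": TCP position; "tcp_rot": TCP orientation; "contact_force": force on the tool from outside, world axes, zero at the start; "wrist_torque": the same for the moment, N m; "opening": opening from 0.0 (shut) to 1.0 (fully open); "finger_force": force on a finger pad.
Only numpy, scipy, OpenCV 4.12 (cv2) and the standard library are available. Lean on these libraries where they do the work, as an engineer would, in place of code of your own. Each camera call takes 0.05 s, during which the arm holds its last target. There are 200 camera calls.

## Working session

There is one attempt and no reset: what is moved stays moved. The work goes in short steps, Python scripts to look and compute and a shell command to move; the robot and the scene stay as the last step left them, time stands still between calls to the robot, and variables do not carry over. Pictures are saved under pics/ and viewed, at most 10 in all, crops included, and the job is handed in when it is done.

```bash
mkdir -p pics; ls; python3 - <<'E'
from plant import ctrl
import cv2, numpy as np
s=ctrl.get_state();print(s, ctrl.tcp_to_grasp)
for n in ("scene","top"):
    p,d=ctrl.read_camera(n); cv2.imwrite(f"pics/{n}0.png",p[...,::-1]); np.savez(f"pics/{n}0.npz",p=p,d=d)
    print(n,{k:np.round(v,4).tolist() for k,v in ctrl.camera_info(n).items() if k in("K","D","camera_from_world")})
print(ctrl.camera_info("wrist"))
E
```

```text
pics
{'time': 0.0, 'qpos': array([ 9.71988475e-01,  2.87203767e-01,  1.57819604e+00,  5.25144714e-06,
        1.27859198e+00, -1.49983888e-01]), 'dq': array([ 0.00041273, -0.00096796, -0.00025033, -0.00092602, -0.0007831 ,
       -0.00192366]), 'joint_efforts': array([ 6.28937360e-04, -4.05983448e+01, -2.92621297e+01, -1.82575341e-04,
        5.84460067e-03, -2.39541464e-05]), 'eef_pos': array([0.29243572, 0.60755917, 0.20391154]), 'tcp_rot': array([ 2.22533707e-01,  9.74924259e-01, -1.11555065e-03, -4.41032793e-04]), 'contact_force': array([ 0.22054324,  0.01769851, -0.11145947]), 'wrist_torque': array([-0.0381361 , -0.0262936 ,  0.05825534]), 'finger_force': 0.0, 'opening': 1.0049829441649833} 0.0187
scene {'K': [[495.9133, 0.0, 316.3816], [0.0, 495.9133, 202.4811], [0.0, 0.0, 1.0]], 'D': [0.0345, 0.0, 0.0, 0.0, 0.0], 'camera_from_world': [[0.6919, -0.7219, -0.0104, -0.2104], [-0.5608, -0.5283, -0.6375, 0.5335], [0.4547, 0.4469, -0.7704, 1.1953], [0.0, 0.0, 0.0, 1.0]]}
top {'K': [[389.2495, 0.0, 317.8669], [0.0, 389.2495, 197.9063], [0.0, 0.0, 1.0]], 'D': [0.0077, 0.0, 0.0, 0.0, 0.0], 'camera_from_world': [[-0.0256, -0.9992, 0.0296, 0.2797], [-0.9959, 0.0229, -0.088, 0.6114], [0.0872, -0.0317, -0.9957, 1.1427], [0.0, 0.0, 0.0, 1.0]]}
{'K': array([[359.89693196,   0.        , 319.45043184],
       [  0.        , 359.89693196, 199.26726622],
       [  0.        ,   0.        ,   1.        ]]), 'D': array([-0.03446753,  0.        ,  0.        ,  0.        ,  0.        ]), 'T_tool_cam': array([[ 8.13704193e-04, -9.55115096e-01, -2.96233845e-01,
         7.64296352e-02],
       [ 9.99999559e-01,  6.38214015e-04,  6.89104225e-04,
        -4.01660449e-05],
       [-4.69113256e-04, -2.96234275e-01,  9.55115194e-01,
        -1.69917281e-01],
       [ 0.00000000e+00,  0.00000000e+00,  0.00000000e+00,
         1.00000000e+00]])}
```

View pics/scene0.png

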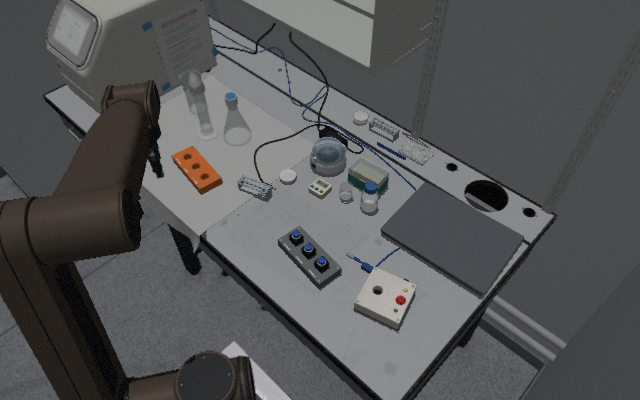

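View pics/top0.png

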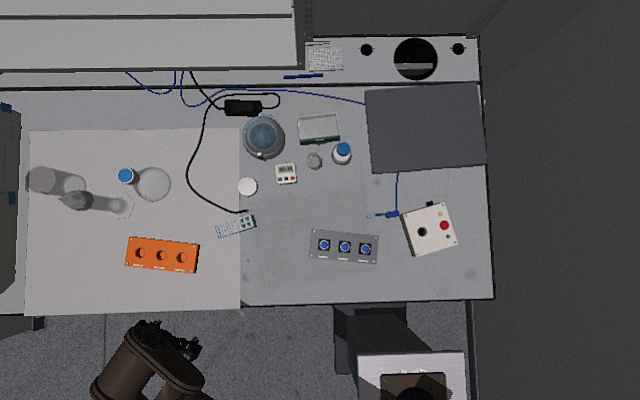

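The grey jig is at about (344,246) in top and (310,255) in scene, with caps at (324,244), (345,246) and (365,249). The white box is at (428,230) with its hole at (421,231); in scene the hole is at (377,290). The orange jig is a look-alike.

```bash
cat > h.py <<'E'
import numpy as np, cv2
from plant import ctrl
from scipy.spatial.transform import Rotation as R
def info(n,s=None):
    i=ctrl.camera_info(n); K=np.array(i["K"]);D=np.array(i["D"])
    if n=="wrist":
        T=np.eye(4);T[:3,:3]=R.from_quat(s["tcp_rot"]).as_matrix();T[:3,3]=s["eef_pos"]
        W=T@i["T_tool_cam"]
    else: W=np.linalg.inv(i["camera_from_world"])
    return K,D,W
def ray(px,c):
    K,D,W=c; u=cv2.undistortPoints(np.array([[px]],float),K,D)[0,0]
    return W[:3,3],W[:3,:3]@np.r_[u,1]
def atz(px,c,z):
    o,d=ray(px,c); return o+d*(z-o[2])/d[2]
def atd(px,c,dep):
    o,d=ray(px,c); return o+d*dep
def tri(p1,c1,p2,c2):
    o,d=ray(p1,c1);q,e=ray(p2,c2)
    t=np.linalg.lstsq(np.c_[d,-e],q-o,rcond=None)[0]
    a,b=o+t[0]*d,q+t[1]*e
    return (a+b)/2,np.linalg.norm(a-b)
def blobs(mask,amin):
    n,l,st,ce=cv2.connectedComponentsWithStats(mask.astype(np.uint8))
    return [(ce[i],st[i,4]) for i in range(1,n) if st[i,4]>=amin]
E
python3 - <<'E'
from h import *
C={};B={};H={}
for n,roi,hr in(("scene",(225,275,285,335),(282,297,368,386)),("top",(232,258,312,378),(224,238,413,429))):
    z=np.load(f"pics/{n}0.npz");p=z["p"].astype(int);d=z["d"];C[n]=info(n)
    m=(p[...,2]-p[...,0]>60); mm=np.zeros_like(m);mm[roi[0]:roi[1],roi[2]:roi[3]]=m[roi[0]:roi[1],roi[2]:roi[3]]
    B[n]=blobs(mm,10)
    for c,a in B[n]: print(n,c,a,atd(c,C[n],d[int(c[1]+.5),int(c[0]+.5)]))
    m=p.sum(2)<200; mm=np.zeros_like(m);mm[hr[0]:hr[1],hr[2]:hr[3]]=m[hr[0]:hr[1],hr[2]:hr[3]]
    H[n]=blobs(mm,10);print(n,"hole",H[n])
for a in sorted(B["scene"],key=lambda b:b[0][0]):
    print([ (np.round(q,4),round(r,4)) for q,r in [min((tri(a[0],C["scene"],b[0],C["top"]) for b in B["top"]),key=lambda t:t[1])]])
print(tri(H["scene"][0][0],C["scene"],H["top"][0][0],C["top"]))
s=np.load("pics/top0.npz")["d"]
for px in((335,256),(356,236),(345,262),(435,245),(412,215),(450,215)): print(px,atd(px,C["top"],s[px[1],px[0]]))
E
```

```text
scene [295.59259259 232.92592593] 27 [0.47684184 0.25002241 0.06863802]
scene [308.3 246.2] 30 [0.47301512 0.1938318  0.05958605]
scene [321.09677419 259.67741935] 31 [0.46223334 0.13205164 0.06512454]
scene hole [(array([376.91176471, 291.11764706]), np.int32(34))]
top [323.70588235 244.5       ] 34 [0.48047853 0.2530277  0.06857378]
top [344.5 246.5] 32 [0.47310433 0.19352188 0.06479531]
top [365.44117647 248.67647059] 34 [0.46556529 0.13442838 0.06994297]
top hole [(array([421.56862745, 231.47058824]), np.int32(51))]
[(array([0.48  , 0.253 , 0.0627]), np.float64(0.0008))]
[(array([0.4728, 0.1933, 0.0605]), np.float64(0.0004))]
[(array([0.4647, 0.1335, 0.061 ]), np.float64(0.0013))]
(array([ 0.50922652, -0.03885489,  0.03440329]), np.float64(0.0022880799322243027))
(335, 256) [0.44483025 0.21907031 0.03064738]
(356, 236) [0.50162995 0.15464756 0.0265381 ]
(345, 262) [4.24201459e-01 1.87220776e-01 4.93128695e-05]
(435, 245) [ 0.46968233 -0.07430906  0.04451064]
(412, 215) [ 0.55924134 -0.01124     0.04232217]
(450, 215) [ 0.55809281 -0.14117962 -0.00258565]
```

```bash
python3 -m inch '[{"slide":[-10,-8.6,0],"turn":0.4,"grip":0},{"slide":[-20,-17.2,0],"turn":0.8,"grip":0},{"slide":[-34.3,-29.5,0],"turn":1.25,"grip":0},{"slide":[-34.3,-29.5,0],"turn":1.25,"grip":0},{"slide":[-34.3,-29.5,0],"turn":1.25,"grip":0},{"slide":[-34.3,-29.5,0],"turn":1.25,"grip":0},{"slide":[-34.3,-29.5,0],"turn":1.25,"grip":0},{"slide":[-34.3,-29.5,0],"turn":1.25,"grip":0},{"slide":[-34.3,-29.5,0],"turn":1.25,"grip":0},{"slide":[-34.3,-29.5,0],"turn":1.25,"grip":0},{"slide":[-34.3,-29.5,0],"turn":1.25,"grip":0},{"slide":[-34.3,-29.5,0],"turn":1.25,"grip":0},{"slide":[-34.3,-29.5,0],"turn":1.25,"grip":0},{"slide":[-34.3,-29.5,0],"turn":1.25,"grip":0},{"slide":[-34.3,-29.5,0],"turn":1.25,"grip":0},{"slide":[-34.3,-29.5,0],"turn":1.25,"grip":0}]'
python3 - <<'E'
from h import *
s=ctrl.get_state();p,d=ctrl.read_camera("wrist")
cv2.imwrite("pics/w1.png",p[...,::-1]);np.savez("pics/w1.npz",p=p,d=d,pos=s["eef_pos"],rot=s["tcp_rot"])
print(s["eef_pos"],s["tcp_rot"],s["qpos"],R.from_quat(s["tcp_rot"]).as_matrix())
E
```

```text
time: 1.7
eef_pos: [0.4736, 0.1942, 0.2053]
tcp_rot: [0.75, 0.661, 0.0, -0.0]
contact_force: [-0.5, -0.2, 0.1]
opening: 0.002
finger_force: 0.0
[0.47362667 0.19418697 0.20533584] [ 7.50454041e-01  6.60922637e-01  8.07780754e-06 -8.07057261e-06] [ 1.90673024e-01 -7.79281976e-02  1.97184785e+00  2.33080953e-05
  1.24766726e+00  3.17366882e-01] [[ 1.26362537e-01  9.91984128e-01  1.45599837e-06]
 [ 9.91984127e-01 -1.26362537e-01  2.27907994e-05]
 [ 2.27920949e-05 -1.43557595e-06 -1.00000000e+00]]
```

View pics/w1.png

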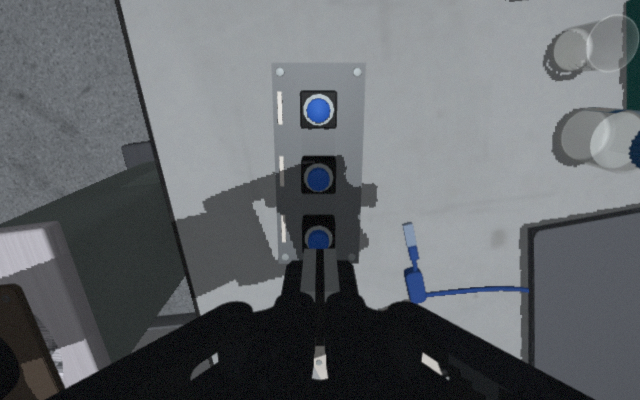

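The jig is in view, with caps at (318,109), (318,178) and (318,240), the last one behind the fingertips. The middle cap lies right under the TCP and the jig's sides are aligned with the tool.

```bash
python3 - <<'E'
from h import *
z=np.load("pics/w1.npz");p=z["p"].astype(int);d=z["d"];s=dict(eef_pos=z["pos"],tcp_rot=z["rot"]);c=info("wrist",s)
m=(p[...,2]-p[...,0]>50); m[:80]=0;m[260:]=0;m[:,:280]=0;m[:,350:]=0
T=info("top")
for (q,a),t in zip(blobs(m,60),[(323.7,244.5),(344.5,246.5),(365.44,248.68)]):
    print(q,a,"depth",atd(q,c,d[int(q[1]),int(q[0])]).round(4),"z.068",atz(q,c,.068).round(4),"tri",tri(q,c,t,T))
# jig corners edges: screw px
for px in((280,72),(357,72),(284,257)): print(px,atz(px,c,.03).round(4),d[px[1],px[0]],atd(px,c,d[px[1],px[0]]).round(4))
# housing extent rows
dark=p.sum(2)<110
for r in(100,175): 
    xs=np.where(dark[r,285:350])[0]+285; print(r,xs.min(),xs.max(),atz((xs.min()-.5,r),c,.056).round(4),atz((xs.max()+.5,r),c,.056).round(4))
# world depth samples on caps
for q in((318,107),(318,176),(316,236)): print([atd((q[0]+i,q[1]+j),c,d[q[1]+j,q[0]+i])[2].round(4) for i in(-4,0,4) for j in(-3,0,3)])
E
```

```text
[317.98253275 110.02183406] 458 depth [0.4792 0.2526 0.0716] z.068 [0.4791 0.2524 0.068 ] tri (array([0.47903597, 0.25096036, 0.03306921]), np.float64(0.0012208102839838461))
[318.02925532 179.06117021] 376 depth [0.4717 0.1938 0.0683] z.068 [0.4717 0.1937 0.068 ] tri (array([0.47245765, 0.1938406 , 0.06831704]), np.float64(0.0015650222358955218))
[318.00326797 239.87581699] 306 depth [0.4643 0.1366 0.0689] z.068 [0.4643 0.1362 0.068 ] tri (array([0.46450153, 0.13307699, 0.0607522 ]), np.float64(0.0012691334358933693))
(280, 72) [0.4487 0.2881 0.03  ] 0.32345378 [0.449  0.288  0.0323]
(357, 72) [0.5182 0.2793 0.03  ] 0.32248875 [0.5178 0.2792 0.0333]
(284, 257) [0.4239 0.1047 0.03  ] 0.37725684 [0.4243 0.1061 0.0328]Traceback (most recent call last):
  File "<stdin>", line 12, in <module>
    return umr_minimum(a, axis, None, out, keepdims, initial, where)
ValueError: zero-size array to reduction operation minimum which has no identity
```

```bash
f(){ grep -E "eef_pos|contact" | tr '\n' ' '; echo; }
python3 -m inch '[{"slide":[0,-0.15,4.5],"turn":0,"grip":0},{"slide":[0,-0.15,9],"turn":0,"grip":0},{"slide":[0,-0.15,11.5],"turn":0,"grip":0},{"slide":[0,-0.15,12.9],"turn":0,"grip":0},{"slide":[0,-0.15,12.9],"turn":0,"grip":0},{"slide":[0,-0.15,12.9],"turn":0,"grip":0}]' | f
python3 -m inch '[{"slide":[0,0,0.1],"turn":0,"grip":0},{"slide":[0,0,0.2],"turn":0,"grip":0},{"slide":[0,0,0.3],"turn":0,"grip":0},{"slide":[0,0,0.4],"turn":0,"grip":0}]' | f
python3 -m inch '[{"slide":[0,0,0.05],"turn":0,"grip":0},{"slide":[0,0,0.1],"turn":0,"grip":0}]' | f
python3 -m inch '[{"slide":[0,0,0.05],"turn":0,"grip":0},{"slide":[0,0,0.1],"turn":0,"grip":0}]' | f
python3 -m inch '[{"slide":[0,0,0.05],"turn":0,"grip":0},{"slide":[0,0,0.1],"turn":0,"grip":0}]' | f
python3 -m inch '[{"slide":[0,0,0.05],"turn":0,"grip":0},{"slide":[0,0,0.1],"turn":0,"grip":0}]' | f
```

```text
eef_pos: [0.4735, 0.194, 0.0776] contact_force: [1.0, 0.4, 0.7] 
eef_pos: [0.4727, 0.1938, 0.0728] contact_force: [-0.4, 0.8, -0.7] 
eef_pos: [0.4724, 0.1937, 0.0713] contact_force: [0.8, -0.1, 0.2] 
eef_pos: [0.4724, 0.1937, 0.0702] contact_force: [-0.6, 0.6, 0.3] 
eef_pos: [0.4724, 0.1937, 0.0693] contact_force: [0.3, 0.1, 0.1] 
eef_pos: [0.4724, 0.1938, 0.0683] contact_force: [-0.5, -0.4, 0.0]
```

```bash
f(){ grep -E "eef_pos|contact" | tr '\n' ' '; echo; }
for i in 1; do :; done
python3 -m inch '[{"slide":[0,0,0.025],"turn":0,"grip":0},{"slide":[0,0,0.05],"turn":0,"grip":0}]' | f
python3 -m inch '[{"slide":[0,0,0.025],"turn":0,"grip":0},{"slide":[0,0,0.05],"turn":0,"grip":0}]' | f
python3 -m inch '[{"slide":[0,0,0.025],"turn":0,"grip":0},{"slide":[0,0,0.05],"turn":0,"grip":0}]' | f
python3 -m inch '[{"slide":[0,0,0.025],"turn":0,"grip":0},{"slide":[0,0,0.05],"turn":0,"grip":0}]' | f
python3 -m inch '[{"slide":[0,0,0.025],"turn":0,"grip":0},{"slide":[0,0,0.05],"turn":0,"grip":0}]' | f
python3 -m inch '[{"slide":[0,0,0.025],"turn":0,"grip":0},{"slide":[0,0,0.05],"turn":0,"grip":0}]' | f
```

```text
eef_pos: [0.4724, 0.1937, 0.0678] contact_force: [0.5, 0.1, -0.1] 
eef_pos: [0.4724, 0.1937, 0.0673] contact_force: [-1.2, -0.9, -0.6] 
eef_pos: [0.4724, 0.1938, 0.0668] contact_force: [-1.0, -0.5, -1.0] 
eef_pos: [0.4724, 0.1937, 0.0663] contact_force: [-0.5, 0.4, 0.3] 
eef_pos: [0.4724, 0.1937, 0.0658] contact_force: [-0.1, 0.1, -0.3] 
eef_pos: [0.4724, 0.1938, 0.0653] contact_force: [-0.5, 0.2, 0.0]
```

```bash
f(){ grep -E "eef_pos|contact" | tr '\n' ' '; echo; }
python3 -m inch '[{"slide":[0,0,0.025],"turn":0,"grip":0},{"slide":[0,0,0.05],"turn":0,"grip":0}]' | f
python3 -m inch '[{"slide":[0,0,0.025],"turn":0,"grip":0},{"slide":[0,0,0.05],"turn":0,"grip":0}]' | f
python3 -m inch '[{"slide":[0,0,0.025],"turn":0,"grip":0},{"slide":[0,0,0.05],"turn":0,"grip":0}]' | f
python3 -m inch '[{"slide":[0,0,0.025],"turn":0,"grip":0},{"slide":[0,0,0.05],"turn":0,"grip":0}]' | f
python3 -m inch '[{"slide":[0,0,0.025],"turn":0,"grip":0},{"slide":[0,0,0.05],"turn":0,"grip":0}]' | f
python3 - <<'E'
from h import *
s=ctrl.get_state();p,d=ctrl.read_camera("wrist");print(s["contact_force"],s["opening"])
cv2.imwrite("pics/w2.png",cv2.resize(p[120:300,220:420,::-1],None,fx=3,fy=3))
E
```

```text
eef_pos: [0.4724, 0.1937, 0.0648] contact_force: [-0.1, -0.1, 0.6] 
eef_pos: [0.4724, 0.1937, 0.0643] contact_force: [0.2, 0.3, 0.3] 
eef_pos: [0.4724, 0.1937, 0.0638] contact_force: [-0.4, -0.0, 0.2] 
eef_pos: [0.4724, 0.1937, 0.0633] contact_force: [-0.3, -0.6, -0.1] 
eef_pos: [0.4724, 0.1937, 0.0628] contact_force: [-0.3, 0.5, -0.5] 
[-0.28260704  0.49918767 -0.48910863] 0.0037402366866802245
```

View pics/w2.png

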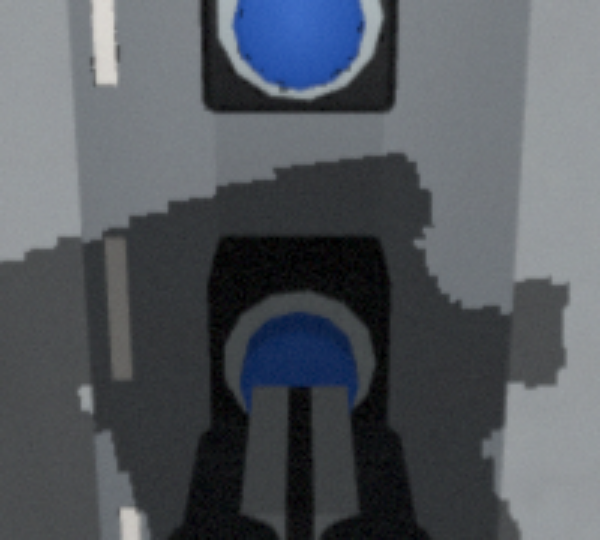

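The fingertips end at crop row 385 (image about (319,248)) over the middle cap, roughly at its centre. From here I can't tell how far above it they are, so I'll check depth.

```bash
python3 - <<'E'
from h import *
s=ctrl.get_state();p,d=ctrl.read_camera("wrist");c=info("wrist",s)
Rm=R.from_quat(s["tcp_rot"]).as_matrix()
for v in range(222,284,4):
    o=[]
    for u in(306,318,333):
        if d[v,u]>0: o.append((Rm.T@(atd((u,v),c,d[v,u])-s["eef_pos"])*1000).round(1).tolist())
        else:o.append(None)
    print(v,o)
q=(318,228);print("cap",atd(q,c,d[q[1],q[0]]), "0ld cap other", atd((319,123),c,d[123,319]))
for i in range(2):
    print(s["contact_force"]); ctrl.read_camera("wrist"); s=ctrl.get_state()
E
```

```text
222 [[9.3, -7.7, 5.1], [9.4, -1.4, 4.8], [9.5, 6.3, 4.6]]
226 [[7.1, -7.7, 5.0], [8.4, -1.4, 1.6], [7.2, 6.4, 4.9]]
230 [[5.1, -7.7, 4.3], [8.6, -1.4, -4.3], [5.8, 6.3, 2.8]]
234 [[5.4, -7.5, -1.7], [7.0, -1.4, -5.4], [5.1, 6.2, -0.9]]
238 [[4.7, -7.4, -5.2], [5.2, -1.4, -6.2], [4.3, 6.1, -4.2]]
242 [[2.5, -7.4, -5.0], [2.7, -1.4, -5.5], [2.3, 6.1, -4.5]]
246 [[0.6, -7.4, -5.6], [1.0, -1.4, -6.5], [1.0, 6.0, -6.5]]
250 [[10.9, -6.3, -32.1], [11.3, -1.3, -32.9], [11.2, 5.0, -32.8]]
254 [[10.6, -6.2, -35.4], [11.1, -1.3, -36.3], [11.5, 4.8, -37.2]]
258 [[10.9, -6.1, -39.5], [11.4, -1.3, -40.6], [11.3, 4.7, -40.4]]
262 [[10.9, -6.0, -43.1], [11.7, -1.3, -44.5], [10.8, 4.6, -42.8]]
266 [[10.6, -5.9, -45.9], [11.4, -1.3, -47.2], [11.1, 4.5, -46.7]]
270 [[10.7, -5.7, -49.1], [11.1, -1.2, -49.9], [11.2, 4.3, -50.0]]
274 [[11.4, -5.6, -53.4], [10.9, -1.2, -52.5], [11.0, 4.2, -52.8]]
278 [[11.4, -5.5, -56.3], [11.3, -1.2, -56.2], [10.9, 4.1, -55.4]]
282 [[11.8, -5.4, -59.8], [11.2, -1.2, -58.7], [10.9, 4.0, -58.3]]
cap [0.47204549 0.20239338 0.06411746] 0ld cap other [0.47923162 0.25442639 0.0708425 ]
[0.30825718 0.19836993 0.18139062]
[-0.36269417  0.31665898 -0.13868059]
```

Depth says the middle cap still stands at z≈0.0685, unpressed. The visible finger ends lie about 30 mm behind the reported TCP, so the tips haven't reached the cap. I'll keep descending carefully.

```bash
f(){ grep -E "eef_pos|contact" | tr '\n' ' '; echo; }
python3 -m inch '[{"slide":[0,0,0.2],"turn":0,"grip":0},{"slide":[0,0,0.4],"turn":0,"grip":0},{"slide":[0,0,0.6],"turn":0,"grip":0}]' | f
python3 -m inch '[{"slide":[0,0,0.1],"turn":0,"grip":0},{"slide":[0,0,0.2],"turn":0,"grip":0}]' | f
python3 -m inch '[{"slide":[0,0,0.1],"turn":0,"grip":0},{"slide":[0,0,0.2],"turn":0,"grip":0}]' | f
python3 -m inch '[{"slide":[0,0,0.1],"turn":0,"grip":0},{"slide":[0,0,0.2],"turn":0,"grip":0}]' | f
python3 - <<'E'
from h import *
s=ctrl.get_state();p,d=ctrl.read_camera("wrist");c=info("wrist",s)
Rm=R.from_quat(s["tcp_rot"]).as_matrix()
for v in range(200,262,4):
    print(v,[(Rm.T@(atd((u,v),c,d[v,u])-s["eef_pos"])*1000).round(1).tolist() for u in(306,333)],atd((306,v),c,d[v,306])[2].round(4))
cv2.imwrite("pics/w3.png",cv2.resize(p[120:300,220:420,::-1],None,fx=3,fy=3))
p,d=ctrl.read_camera("scene");cv2.imwrite("pics/s3.png",cv2.resize(p[190:290,250:400,::-1],None,fx=5,fy=5,interpolation=cv2.INTER_CUBIC))
E
```

```text
eef_pos: [0.4723, 0.1937, 0.0566] contact_force: [-0.3, -0.4, -0.1] 
eef_pos: [0.4723, 0.1937, 0.0546] contact_force: [-0.7, 0.6, 0.2] 
eef_pos: [0.4724, 0.1938, 0.0528] contact_force: [-0.5, -0.3, 0.4] 
eef_pos: [0.4724, 0.1938, 0.0508] contact_force: [-0.1, -0.3, 0.2] 
200 [[16.7, -8.1, 19.9], [16.8, 6.8, 19.4]] 0.0309
204 [[14.6, -8.1, 19.1], [14.7, 6.8, 18.7]] 0.0317
208 [[14.6, -7.9, 12.1], [15.0, 6.5, 11.0]] 0.0387
212 [[14.5, -7.6, 5.8], [14.6, 6.3, 5.6]] 0.045
216 [[15.0, -7.4, -1.5], [14.7, 6.1, -0.7]] 0.0522
220 [[14.3, -7.3, -5.2], [14.4, 5.9, -5.5]] 0.056
224 [[12.5, -7.2, -6.1], [12.8, 5.9, -6.9]] 0.0569
228 [[10.1, -7.3, -5.4], [10.6, 5.9, -6.6]] 0.0561
232 [[8.6, -7.3, -6.9], [8.7, 5.9, -7.1]] 0.0576
236 [[6.7, -7.3, -7.3], [6.8, 5.9, -7.5]] 0.0581
240 [[6.3, -7.1, -11.2], [6.0, 5.8, -10.5]] 0.062
244 [[6.3, -7.0, -16.0], [5.8, 5.7, -14.7]] 0.0667
248 [[4.5, -7.0, -16.3], [5.0, 5.6, -17.5]] 0.0671
252 [[11.1, -6.3, -34.6], [10.7, 4.9, -33.7]] 0.0853
256 [[10.9, -6.1, -37.8], [11.4, 4.7, -38.7]] 0.0886
260 [[10.8, -6.0, -41.2], [10.8, 4.7, -41.2]] 0.0919
```

View pics/s3.png

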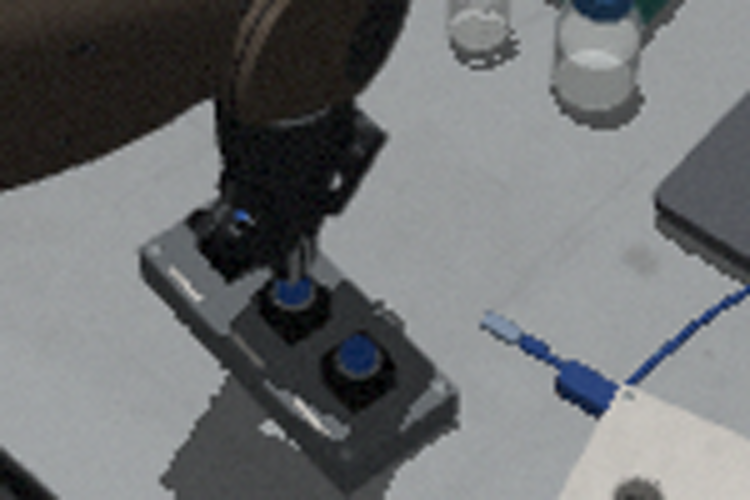

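The scene view shows the fingertips slightly above the middle cap at crop (292,285), not touching it. So the real finger end is about 30 mm above the reported TCP.

```bash
f(){ grep -E "eef_pos|contact" | tr '\n' ' '; echo; }
python3 -m inch '[{"slide":[0,0,0.1],"turn":0,"grip":0},{"slide":[0,0,0.2],"turn":0,"grip":0},{"slide":[0,0,0.3],"turn":0,"grip":0},{"slide":[0,0,0.4],"turn":0,"grip":0}]' | f
python3 -m inch '[{"slide":[0,0,0.05],"turn":0,"grip":0},{"slide":[0,0,0.1],"turn":0,"grip":0}]' | f
python3 -m inch '[{"slide":[0,0,0.05],"turn":0,"grip":0},{"slide":[0,0,0.1],"turn":0,"grip":0}]' | f
python3 -m inch '[{"slide":[0,0,0.05],"turn":0,"grip":0},{"slide":[0,0,0.1],"turn":0,"grip":0}]' | f
python3 -m inch '[{"slide":[0,0,0.05],"turn":0,"grip":0},{"slide":[0,0,0.1],"turn":0,"grip":0}]' | f
python3 -m inch '[{"slide":[0,0,0.05],"turn":0,"grip":0},{"slide":[0,0,0.1],"turn":0,"grip":0}]' | f
```

```text
eef_pos: [0.4724, 0.1937, 0.0467] contact_force: [-0.6, -0.1, 0.5] 
eef_pos: [0.4724, 0.1937, 0.0458] contact_force: [0.2, 0.0, 0.4] 
eef_pos: [0.4724, 0.1938, 0.0448] contact_force: [-0.5, -0.2, 0.1] 
eef_pos: [0.4724, 0.1937, 0.0438] contact_force: [0.6, -0.6, 0.2] 
eef_pos: [0.4724, 0.1937, 0.0428] contact_force: [-0.7, -0.5, -0.2] 
eef_pos: [0.4724, 0.1937, 0.0418] contact_force: [0.8, -0.2, 0.3]
```

```bash
f(){ grep -E "eef_pos|contact" | tr '\n' ' '; echo; }
python3 -m inch '[{"slide":[0,0,0.05],"turn":0,"grip":0},{"slide":[0,0,0.1],"turn":0,"grip":0}]' | f
python3 -m inch '[{"slide":[0,0,0.05],"turn":0,"grip":0},{"slide":[0,0,0.1],"turn":0,"grip":0}]' | f
python3 -m inch '[{"slide":[0,0,0.05],"turn":0,"grip":0},{"slide":[0,0,0.1],"turn":0,"grip":0}]' | f
python3 -m inch '[{"slide":[0,0,0.05],"turn":0,"grip":0},{"slide":[0,0,0.1],"turn":0,"grip":0}]' | f
```

```text
eef_pos: [0.4725, 0.1937, 0.0409] contact_force: [-0.9, 0.2, 0.9] 
eef_pos: [0.4725, 0.1938, 0.0401] contact_force: [-1.2, -0.2, 3.0] 
eef_pos: [0.4726, 0.1938, 0.0392] contact_force: [-1.0, -1.1, 3.5] 
eef_pos: [0.4727, 0.1938, 0.0383] contact_force: [-1.9, -1.2, 5.5]
```

```bash
f(){ grep -E "eef_pos|contact" | tr '\n' ' '; echo; }
python3 -m inch '[{"slide":[0,0,0.05],"turn":0,"grip":0},{"slide":[0,0,0.1],"turn":0,"grip":0}]' | f
python3 -m inch '[{"slide":[0,0,0.025],"turn":0,"grip":0},{"slide":[0,0,0.05],"turn":0,"grip":0}]' | f
```

```text
eef_pos: [0.4727, 0.1938, 0.0375] contact_force: [-2.8, 0.1, 6.8] 
eef_pos: [0.4727, 0.1938, 0.0371] contact_force: [-2.3, 1.2, 7.2]
```

Middle cap climbs steadily at about 1.7 N/mm with no snap, so it's worn. Next is the +y one.

```bash
f(){ grep -E "time|eef_pos|contact" | tr '\n' ' '; echo; }
python3 -m inch '[{"slide":[0,0,-1.5],"turn":0,"grip":0},{"slide":[0,0,-2.5],"turn":0,"grip":0},{"slide":[3,0,-2.5],"turn":0,"grip":0},{"slide":[5.9,-0.05,-2.5],"turn":0,"grip":0},{"slide":[5.9,-0.05,-2.5],"turn":0,"grip":0},{"slide":[5.9,-0.05,-1.8],"turn":0,"grip":0},{"slide":[5.9,-0.05,-1.2],"turn":0,"grip":0},{"slide":[5.9,-0.05,-1.1],"turn":0,"grip":0},{"slide":[5.9,-0.05,-1.1],"turn":0,"grip":0}]' | f
python3 -m inch '[{"slide":[0,0,0.05],"turn":0,"grip":0},{"slide":[0,0,0.1],"turn":0,"grip":0}]' | f
python3 -m inch '[{"slide":[0,0,0.05],"turn":0,"grip":0},{"slide":[0,0,0.1],"turn":0,"grip":0}]' | f
python3 -m inch '[{"slide":[0,0,0.05],"turn":0,"grip":0},{"slide":[0,0,0.1],"turn":0,"grip":0}]' | f
python3 -m inch '[{"slide":[0,0,0.05],"turn":0,"grip":0},{"slide":[0,0,0.1],"turn":0,"grip":0}]' | f
python3 -m inch '[{"slide":[0,0,0.05],"turn":0,"grip":0},{"slide":[0,0,0.1],"turn":0,"grip":0}]' | f
```

```text
time: 10.45 eef_pos: [0.4788, 0.2515, 0.0464] contact_force: [0.4, 0.5, -0.4] 
time: 10.65 eef_pos: [0.4797, 0.2521, 0.0465] contact_force: [0.4, -0.5, 0.6] 
time: 10.85 eef_pos: [0.4795, 0.2523, 0.0455] contact_force: [-0.3, -0.2, 0.0] 
time: 11.05 eef_pos: [0.4795, 0.2524, 0.0443] contact_force: [0.3, 0.2, 0.1] 
time: 11.25 eef_pos: [0.4794, 0.2524, 0.0434] contact_force: [-0.4, -0.8, 2.3] 
time: 11.45 eef_pos: [0.4795, 0.2524, 0.0429] contact_force: [-2.0, 1.0, 4.5]
```

```bash
f(){ grep -E "time|eef_pos|contact" | tr '\n' ' '; echo; }
python3 -m inch '[{"slide":[0,0,0.025],"turn":0,"grip":0},{"slide":[0,0,0.05],"turn":0,"grip":0}]' | f
python3 -m inch '[{"slide":[0,0,0.025],"turn":0,"grip":0},{"slide":[0,0,0.05],"turn":0,"grip":0}]' | f
python3 -m inch '[{"slide":[0,0,0.025],"turn":0,"grip":0},{"slide":[0,0,0.05],"turn":0,"grip":0}]' | f
python3 -m inch '[{"slide":[0,0,0.025],"turn":0,"grip":0},{"slide":[0,0,0.05],"turn":0,"grip":0}]' | f
python3 -m inch '[{"slide":[0,0,0.025],"turn":0,"grip":0},{"slide":[0,0,0.05],"turn":0,"grip":0}]' | f
python3 -m inch '[{"slide":[0,0,0.025],"turn":0,"grip":0},{"slide":[0,0,0.05],"turn":0,"grip":0}]' | f
```

```text
time: 11.65 eef_pos: [0.4795, 0.2525, 0.0426] contact_force: [-3.0, -0.4, 4.9] 
time: 11.85 eef_pos: [0.4796, 0.2525, 0.0422] contact_force: [-2.9, 0.1, 6.4] 
time: 12.05 eef_pos: [0.4795, 0.2525, 0.0417] contact_force: [-2.2, 0.1, 6.7] 
time: 12.25 eef_pos: [0.4794, 0.2525, 0.0411] contact_force: [-1.1, -1.3, 5.9] 
time: 12.45 eef_pos: [0.4794, 0.2524, 0.0402] contact_force: [-1.1, -0.2, 3.7] 
time: 12.65 eef_pos: [0.4793, 0.2524, 0.0392] contact_force: [-1.4, -0.2, 3.3]
```

It snaps: 6.7 N, falling to 3.3 N. So the +y switch (hole2) is the sound one. I'll lift off, open, and look.

```bash
f(){ grep -E "time|eef_pos|contact|opening" | tr '\n' ' '; echo; }
python3 -m inch '[{"slide":[0,0,-2],"turn":0,"grip":0},{"slide":[0,0,-4.5],"turn":0,"grip":5.5},{"slide":[0,0,-5],"turn":0,"grip":5.5},{"slide":[0,0,-5],"turn":0,"grip":5.5},{"slide":[0,0,-5],"turn":0,"grip":5.5},{"slide":[0,0,-5],"turn":0,"grip":5.5},{"slide":[0,0,-5],"turn":0,"grip":5.5}]' | f
python3 - <<'E'
from h import *
s=ctrl.get_state();p,d=ctrl.read_camera("wrist");c=info("wrist",s)
Rm=R.from_quat(s["tcp_rot"]).as_matrix();np.savez("pics/w4.npz",p=p,d=d,pos=s["eef_pos"],rot=s["tcp_rot"])
cv2.imwrite("pics/w4.png",p[...,::-1])
m=(p[...,2].astype(int)-p[...,0]>50);m[:,:270]=0;m[:,370:]=0
for q,a in blobs(m,150): print(q,a,atd(q,c,d[int(q[1]),int(q[0])]).round(4),(Rm.T@(atd(q,c,d[int(q[1]),int(q[0])])-s["eef_pos"])*1000).round(1))
E
```

```text
time: 13.35 eef_pos: [0.4787, 0.2521, 0.088] contact_force: [0.2, 0.7, -1.1] opening: 0.647 
[321.65308151 225.67892644] 1006 [0.4795 0.2545 0.071 ] [ 2.6  0.5 17.1]
[321.32923833 313.65110565] 814 [0.4719 0.1958 0.068 ] [-56.7   0.5  20.1]
```

View pics/w4.png

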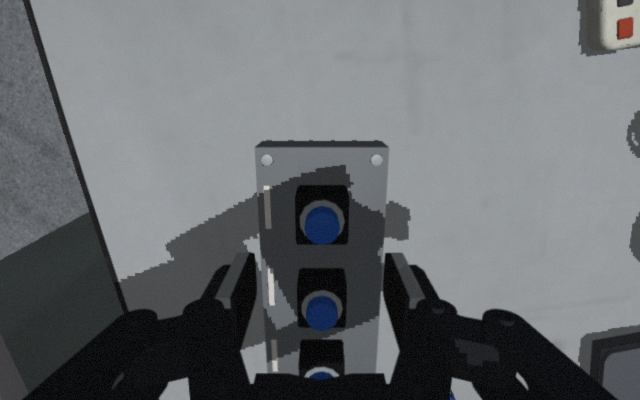

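The switch to take is at (322,222), between the opened fingers, whose ends are at about (245,255) and (393,255). The fingers clear the housing on both sides.

```bash
python3 - <<'E'
from h import *
z=np.load("pics/w4.npz");d=z["d"];s=dict(eef_pos=z["pos"],tcp_rot=z["rot"]);c=info("wrist",s);Rm=R.from_quat(z["rot"]).as_matrix()
for v in range(248,300,4): print(v,[(u,(Rm.T@(atd((u,v),c,d[v,u])-z["pos"])*1000).round(0).tolist()) for u in(235,242,246,250,391,395,400,406)])
w=np.load("pics/w1.npz");c1=info("wrist",dict(eef_pos=w["pos"],tcp_rot=w["rot"]))
print(tri((318,110),c1,(321.7,224),c))
E
```

```text
248 [(235, [-45.0, -67.0, 90.0]), (242, [-44.0, -61.0, 88.0]), (246, [-45.0, -59.0, 90.0]), (250, [-45.0, -56.0, 90.0]), (391, [-45.0, 56.0, 89.0]), (395, [-45.0, 59.0, 90.0]), (400, [-44.0, 63.0, 89.0]), (406, [-45.0, 68.0, 90.0])]
252 [(235, [-48.0, -68.0, 89.0]), (242, [-48.0, -62.0, 90.0]), (246, [-48.0, -59.0, 89.0]), (250, [-48.0, -55.0, 89.0]), (391, [-48.0, 56.0, 89.0]), (395, [-48.0, 59.0, 90.0]), (400, [-48.0, 63.0, 89.0]), (406, [-48.0, 68.0, 89.0])]
256 [(235, [11.0, -35.0, -39.0]), (242, [11.0, -32.0, -38.0]), (246, [11.0, -31.0, -37.0]), (250, [11.0, -29.0, -39.0]), (391, [11.0, 28.0, -38.0]), (395, [11.0, 30.0, -38.0]), (400, [11.0, 32.0, -38.0]), (406, [-51.0, 68.0, 88.0])]
260 [(235, [11.0, -34.0, -43.0]), (242, [11.0, -31.0, -42.0]), (246, [11.0, -30.0, -42.0]), (250, [11.0, -28.0, -41.0]), (391, [11.0, 28.0, -41.0]), (395, [11.0, 29.0, -42.0]), (400, [11.0, 31.0, -42.0]), (406, [11.0, 34.0, -42.0])]
264 [(235, [11.0, -33.0, -45.0]), (242, [11.0, -31.0, -45.0]), (246, [11.0, -29.0, -45.0]), (250, [9.0, -28.0, -41.0]), (391, [11.0, 27.0, -45.0]), (395, [12.0, 28.0, -
[... 1279 characters left out ...]
, [5.0, -28.0, -52.0]), (250, [0.0, -28.0, -44.0]), (391, [3.0, 27.0, -49.0]), (395, [7.0, 27.0, -56.0]), (400, [10.0, 27.0, -62.0]), (406, [11.0, 29.0, -63.0])]
292 [(235, [11.0, -29.0, -65.0]), (242, [7.0, -28.0, -58.0]), (246, [3.0, -28.0, -52.0]), (250, [-1.0, -28.0, -45.0]), (391, [1.0, 27.0, -49.0]), (395, [4.0, 27.0, -54.0]), (400, [9.0, 27.0, -62.0]), (406, [11.0, 28.0, -65.0])]
296 [(235, [11.0, -28.0, -68.0]), (242, [5.0, -28.0, -58.0]), (246, [1.0, -28.0, -52.0]), (250, [-3.0, -28.0, -45.0]), (391, [-1.0, 27.0, -49.0]), (395, [3.0, 27.0, -55.0]), (400, [7.0, 27.0, -61.0]), (406, [11.0, 28.0, -67.0])]
(array([0.47915159, 0.25204263, 0.06193923]), np.float64(0.00017972347121580974))
```

```bash
f(){ grep -E "time|eef_pos|contact|opening|finger" | tr '\n' ' '; echo; }
python3 -m inch '[{"slide":[0,0,2],"turn":0,"grip":5.5},{"slide":[0,0,4],"turn":0,"grip":5.5},{"slide":[0,0,5],"turn":0,"grip":5.5},{"slide":[0,0,5.5],"turn":0,"grip":5.5}]' | f
python3 -m inch '[{"slide":[0,0,0.8],"turn":0,"grip":5.5},{"slide":[0,0,1.6],"turn":0,"grip":5.5},{"slide":[0,0,2.2],"turn":0,"grip":5.5},{"slide":[0,0,2.6],"turn":0,"grip":5.5},{"slide":[0,0,2.6],"turn":0,"grip":5.5}]' | f
python3 -m inch '[{"slide":[0,0,0],"turn":0,"grip":4},{"slide":[0,0,0],"turn":0,"grip":3.5},{"slide":[0,0,0],"turn":0,"grip":3},{"slide":[0,0,0],"turn":0,"grip":3},{"slide":[0,0,0],"turn":0,"grip":2.5},{"slide":[0,0,0],"turn":0,"grip":2.5},{"slide":[0,0,0],"turn":0,"grip":2.5},{"slide":[0,0,0],"turn":0,"grip":2.5}]' 40 | f
```

```text
time: 13.8 eef_pos: [0.4785, 0.252, 0.0328] contact_force: [-0.4, -0.5, 0.1] opening: 0.647 finger_force: 0.0 
time: 14.3 eef_pos: [0.479, 0.2522, 0.0077] contact_force: [-0.2, 0.6, -0.4] opening: 0.644 finger_force: 0.0 
time: 15.1 eef_pos: [0.48, 0.2525, 0.0089] contact_force: [-1.0, -0.6, 5.3] opening: 0.372 finger_force: 41.2
```

```bash
f(){ grep -E "time|eef_pos|contact|opening|finger" | tr '\n' ' '; echo; }
python3 -m inch '[{"slide":[0,0,-0.5],"turn":0,"grip":2.5},{"slide":[0,0,-1],"turn":0,"grip":2.5},{"slide":[0,0,-1.8],"turn":0,"grip":2.5},{"slide":[0,0,-2.6],"turn":0,"grip":2.5},{"slide":[0,0,-3.5],"turn":0,"grip":2.5}]' | f
python3 -m inch '[{"slide":[0,0,-3],"turn":0,"grip":2.5},{"slide":[0,0,-6],"turn":0,"grip":2.5},{"slide":[0,0,-8],"turn":0,"grip":2.5},{"slide":[-4,1,-8.5],"turn":0,"grip":2.5},{"slide":[-8,2,-8.5],"turn":0,"grip":2.5},{"slide":[-12,3,-8.5],"turn":0,"grip":2.5},{"slide":[-16,4,-8.5],"turn":0,"grip":2.5},{"slide":[-20,5,-8.5],"turn":0,"grip":2.5},{"slide":[-24,6,-8.5],"turn":0,"grip":2.5},{"slide":[-28,7,-8.5],"turn":0,"grip":2.5},{"slide":[-32,7.5,-8.5],"turn":0,"grip":2.5},{"slide":[-34.5,7.5,-8.5],"turn":0,"grip":2.5},{"slide":[-34.5,7.5,-8.5],"turn":0,"grip":2.5},{"slide":[-34.5,7.5,-8.5],"turn":0,"grip":2.5},{"slide":[-34.5,7.5,-8.5],"turn":0,"grip":2.5}]' | f
python3 - <<'E'
from h import *
s=ctrl.get_state();p,d=ctrl.read_camera("wrist")
cv2.imwrite("pics/w5.png",p[...,::-1]);np.savez("pics/w5.npz",p=p,d=d,pos=s["eef_pos"],rot=s["tcp_rot"])
E
```

```text
time: 15.6 eef_pos: [0.4792, 0.2523, 0.0439] contact_force: [-0.8, -0.5, -0.8] opening: 0.367 finger_force: 40.4 
time: 17.1 eef_pos: [0.5097, -0.0985, 0.1285] contact_force: [0.3, 0.1, -1.3] opening: 0.365 finger_force: 40.5
```

View pics/w5.png

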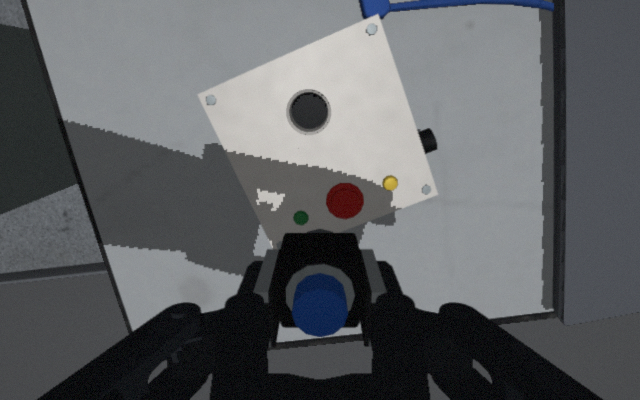

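The hole is at (309,111), the red button at (345,200), and the held switch is straight in the fingers with its cap at (320,300). Now I'll measure the hole rim, the box's yaw and where the switch sits in the hand.

```bash
cat > m.py <<'E'
from h import *
import sys
def meas(f,seed):
    z=np.load(f);p=z["p"].astype(int);d=z["d"];s=dict(eef_pos=z["pos"],tcp_rot=z["rot"]);c=info("wrist",s)
    Rm=R.from_quat(z["rot"]).as_matrix()
    g=p.sum(2);m=(g<380).astype(np.uint8)
    n,l=cv2.connectedComponents(m);lab=l[seed[1],seed[0]];mm=(l==lab).astype(np.uint8)
    ct=max(cv2.findContours(mm,cv2.RETR_EXTERNAL,cv2.CHAIN_APPROX_NONE)[0],key=len)[:,0].astype(float)
    w=np.array([atz(q,c,.045) for q in ct])
    e=cv2.fitEllipse((w[:,:2]*1000).astype(np.float32)); e2=cv2.fitEllipse(ct.astype(np.float32))
    print("hole mm",np.round(e[0],1),"axes",np.round(e[1],1),"n",len(ct),"px",np.round(e2[0],2))
    tl=Rm.T@(np.r_[np.array(e[0])/1000,.045]-z["pos"])*1000
    print("hole in tool mm",tl.round(1)); return e2[0],c,Rm,z,p,d
E
python3 - <<'E'
from m import *
px,c,Rm,z,p,d=meas("pics/w5.npz",(309,111))
T=info("top");S=info("scene");print("tri top",tri(px,c,(421.57,231.47),T),"scene",tri(px,c,(376.9,291.1),S))
# corner screws -> yaw
a,b,e=[atz(q,c,.045) for q in((210,100),(371,30),(426,189))]
print(a,b,e,"yaw",np.degrees(np.arctan2(*(b-a)[1::-1])),np.degrees(np.arctan2(*(b-e)[1::-1]))-90, "mid",(a+e)/2)
for q in((250,80),(350,120),(300,160)): print("boxtop",atd(q,c,d[q[1],q[0]]).round(4))
m=(p[...,2]-p[...,0]>50);m[:250]=0;m[:,:280]=0;m[:,360:]=0
for q,n in blobs(m,200):
    ys,xs=np.where(m);print("cap",q,n,xs.min(),xs.max(),ys.min(),ys.max())
for v in range(232,345,5): print(v,(Rm.T@(atd((320,v),c,d[v,320])-z["pos"])*1000).round(1))
print([(u,(Rm.T@(atd((u,255),c,d[255,u])-z["pos"])*1000).round(0).tolist()) for u in(272,278,284,290,350,356,362)])
E
```

```text
hole mm [509.1 -37.4] axes [26.3 27.1] n 118 px [308.34 111.06]
hole in tool mm [60.6 -8.3 83.5]
tri top (array([ 0.5095919 , -0.03722596,  0.04280596]), np.float64(0.0010932582474370508)) scene (array([ 0.50872093, -0.03783468,  0.033483  ]), np.float64(6.144210908589017e-05))
[ 0.44352048 -0.02120953  0.045     ] [0.55634163 0.00871328 0.045     ] [ 0.58716535 -0.10305034  0.045     ] yaw 14.854188783227185 15.418529297205438 mid [ 0.51534291 -0.06212994  0.045     ]
boxtop [ 0.4731 -0.012   0.0456]
boxtop [ 0.5368 -0.0466  0.0468]
boxtop [ 0.4988 -0.0698  0.0469]
cap [319.26154492 307.58480269] 2382 292 347 274 335
232 [ 11.4  -0.4 -13.7]
237 [ 15.9  -0.5 -30.1]
242 [ 15.6  -0.5 -34.5]
247 [ 15.5  -0.5 -39.2]
252 [ 15.7  -0.5 -44.1]
257 [ 15.3  -0.5 -47.6]
262 [ 13.7  -0.5 -48.4]
267 [ 12.1  -0.5 -49.4]
272 [ 10.1  -0.5 -49.5]
277 [  9.2  -0.5 -51.8]
282 [  9.9  -0.5 -56.6]
287 [  8.9  -0.5 -58.2]
292 [  8.3  -0.5 -60.5]
297 [  7.2  -0.5 -62. ]
302 [  5.   -0.5 -61.5]
307 [  3.1  -0.5 -61.7]
312 [  0.5  -0.5 -61. ]
317 [ -1.1  -0.5 -61.6]
322 [ -3.2  -0.5 -61.5]
327 [ -4.7  -0.5 -62.3]
332 [ -7.3  -0.5 -61.7]
337 [-161.4    0.   131.2]
342 [-164.6    0.   127.6]
[(272, [12.0, -20.0, -39.0]), (278, [11.0, -18.0, -37.0]), (284, [16.0, -14.0, -47.0]), (290, [16.0, -12.0, -47.0]), (350, [15.0, 11.0, -46.0]), (356, [16.0, 13.0, -47.0]), (362, [11.0, 17.0, -37.0])]
```

```bash
f(){ grep -E "time|contact|opening|finger" | tr '\n' ' '; echo; }
python3 -m inch '[{"slide":[2,-0.3,0],"turn":-0.13,"grip":2.5},{"slide":[4,-0.6,0],"turn":-0.26,"grip":2.5},{"slide":[6.1,-0.83,0],"turn":-0.39,"grip":2.5},{"slide":[6.1,-0.83,2],"turn":-0.39,"grip":2.5},{"slide":[6.1,-0.83,4],"turn":-0.39,"grip":2.5},{"slide":[6.1,-0.83,6],"turn":-0.39,"grip":2.5},{"slide":[6.1,-0.83,7.2],"turn":-0.39,"grip":2.5},{"slide":[6.1,-0.83,7.5],"turn":-0.39,"grip":2.5},{"slide":[6.1,-0.83,7.5],"turn":-0.39,"grip":2.5},{"slide":[6.1,-0.83,7.5],"turn":-0.39,"grip":2.5}]' | f
python3 - <<'E'
from h import *
s=ctrl.get_state();Rm=R.from_quat(s["tcp_rot"]).as_matrix()
print(s["eef_pos"],np.degrees(np.arctan2(Rm[1,1],Rm[0,1])),"to go mm",(Rm.T@(np.array([.5091,-.0374,.045])-s["eef_pos"])*1000).round(2),s["qpos"])
p,d=ctrl.read_camera("wrist");c=info("wrist",s);cv2.imwrite("pics/w6.png",p[60:340,140:500,::-1]);np.savez("pics/w6.npz",p=p,d=d,pos=s["eef_pos"],rot=s["tcp_rot"])
E
```

```text
time: 18.15 contact_force: [-0.1, -1.1, -1.4] opening: 0.365 finger_force: 40.6 
[ 0.51019157 -0.03794335  0.05435149] 15.02777386822932 to go mm [ 0.82 -0.93  9.35] [-2.72762486e-01  1.09247453e-01  2.08507696e+00  6.03249472e-06
  9.45413151e-01 -5.35049393e-01]
```

View pics/w6.png

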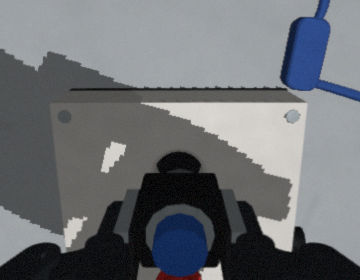

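The hole's far rim shows at crop (178,160), centred just beyond the held switch, and the box's edges are parallel to the tool. I'll let it settle and read the rest.

```bash
python3 -m inch '[{"slide":[0,0,0.2],"turn":0,"grip":2.5},{"slide":[0,0,0.2],"turn":0,"grip":2.5},{"slide":[0,0,0.2],"turn":0,"grip":2.5}]' >/dev/null
python3 - <<'E'
from h import *
s=ctrl.get_state();Rm=R.from_quat(s["tcp_rot"]).as_matrix()
print(s["eef_pos"],s["contact_force"],"to go mm",(Rm.T@(np.array([.5091,-.0374,.045])-s["eef_pos"])*1000).round(2))
z=np.load("pics/w6.npz");p=z["p"].astype(int);c=info("wrist",dict(eef_pos=z["pos"],tcp_rot=z["rot"]));Rw=R.from_quat(z["rot"]).as_matrix()
# visible arc of the hole: dark pixels above the housing
g=p.sum(2)
for v in range(208,234,2):
    r=g[v,290:350];xs=np.where(r<120)[0]+290
    if len(xs): print(v,xs.min(),xs.max(),[(Rw.T@(atz((x,v),c,.045)-z["pos"])*1000).round(1)[:2].tolist() for x in(xs.min()-.5,xs.max()+.5)])
E
```

```text
[ 0.50942862 -0.03796843  0.05156632] [-0.37573123  0.21870435 -1.08464768] to go mm [ 0.64 -0.17  6.57]
212 313 324 [[13.6, -4.2], [13.6, 2.1]]
214 308 330 [[12.5, -6.8], [12.5, 5.3]]
216 304 333 [[11.3, -9.0], [11.3, 6.9]]
218 302 335 [[10.2, -10.0], [10.2, 8.0]]
220 300 337 [[9.1, -11.1], [9.1, 9.1]]
222 298 339 [[7.9, -12.2], [7.9, 10.2]]
224 297 340 [[6.8, -12.7], [6.8, 10.7]]
226 297 340 [[5.7, -12.8], [5.7, 10.7]]
228 298 339 [[4.5, -12.3], [4.5, 10.2]]
230 298 338 [[3.4, -12.3], [3.4, 9.7]]
232 300 337 [[2.2, -11.2], [2.2, 9.2]]
```

```bash
f(){ grep -E "time|eef_pos|contact|opening" | tr '\n' ' '; echo; }
python3 -m inch '[{"slide":[0.08,-0.02,0],"turn":0,"grip":2.5},{"slide":[0.08,-0.02,0.3],"turn":0,"grip":2.5},{"slide":[0.08,-0.02,0.6],"turn":0,"grip":2.5},{"slide":[0.08,-0.02,0.8],"turn":0,"grip":2.5}]' | f
python3 -m inch '[{"slide":[0,0,0.1],"turn":0,"grip":2.5},{"slide":[0,0,0.2],"turn":0,"grip":2.5},{"slide":[0,0,0.3],"turn":0,"grip":2.5}]' | f
python3 -m inch '[{"slide":[0,0,0.15],"turn":0,"grip":2.5},{"slide":[0,0,0.3],"turn":0,"grip":2.5},{"slide":[0,0,0.3],"turn":0,"grip":2.5}]' | f
```

```text
time: 18.9 eef_pos: [0.5086, -0.0371, 0.0428] contact_force: [-0.8, -0.6, -0.6] opening: 0.366 
time: 19.2 eef_pos: [0.509, -0.0371, 0.0403] contact_force: [-0.1, 0.4, -0.2] opening: 0.365 
time: 19.5 eef_pos: [0.5087, -0.0371, 0.0371] contact_force: [-0.2, 0.1, -1.0] opening: 0.367
```

```bash
f(){ grep -E "time|eef_pos|contact|opening" | tr '\n' ' '; echo; }
python3 -m inch '[{"slide":[0,0,0.2],"turn":0,"grip":2.5},{"slide":[0,0,0.4],"turn":0,"grip":2.5},{"slide":[0,0,0.5],"turn":0,"grip":2.5},{"slide":[0,0,0.5],"turn":0,"grip":2.5}]' | f
python3 -m inch '[{"slide":[0,0,0.2],"turn":0,"grip":2.5},{"slide":[0,0,0.4],"turn":0,"grip":2.5},{"slide":[0,0,0.6],"turn":0,"grip":2.5},{"slide":[0,0,0.6],"turn":0,"grip":2.5}]' | f
python3 -m inch '[{"slide":[0,0,0.1],"turn":0,"grip":2.5},{"slide":[0,0,0.2],"turn":0,"grip":2.5},{"slide":[0,0,0.2],"turn":0,"grip":2.5}]' | f
```

```text
time: 19.9 eef_pos: [0.5087, -0.0371, 0.0321] contact_force: [0.0, -0.7, -1.2] opening: 0.364 
time: 20.3 eef_pos: [0.5086, -0.0371, 0.0259] contact_force: [-0.5, -0.2, -0.8] opening: 0.366 
time: 20.6 eef_pos: [0.5088, -0.0371, 0.0242] contact_force: [0.2, 0.6, -0.4] opening: 0.36
```

```bash
f(){ grep -E "time|eef_pos|contact|opening" | tr '\n' ' '; echo; }
python3 -m inch '[{"slide":[0,0,0.05],"turn":0,"grip":2.5},{"slide":[0,0,0.1],"turn":0,"grip":2.5},{"slide":[0,0,0.1],"turn":0,"grip":2.5}]' | f
python3 -m inch '[{"slide":[0,0,0.05],"turn":0,"grip":2.5},{"slide":[0,0,0.1],"turn":0,"grip":2.5}]' | f
```

```text
time: 20.9 eef_pos: [0.509, -0.0372, 0.0239] contact_force: [-2.9, -0.6, 3.7] opening: 0.364 
time: 21.1 eef_pos: [0.509, -0.0372, 0.0239] contact_force: [-5.4, 0.8, 14.1] opening: 0.363
```

Firm stop at 14 N, at the height where the housing rests on the box top. Release and retreat.

```bash
f(){ grep -E "time|eef_pos|contact|opening" | tr '\n' ' '; echo; }
python3 -m inch '[{"slide":[0,0,-0.1],"turn":0,"grip":2.8},{"slide":[0,0,-0.1],"turn":0,"grip":3.6},{"slide":[0,0,-0.1],"turn":0,"grip":4.5},{"slide":[0,0,-0.1],"turn":0,"grip":5},{"slide":[0,0,-0.1],"turn":0,"grip":5},{"slide":[0,0,-0.1],"turn":0,"grip":5},{"slide":[0,0,-1],"turn":0,"grip":5},{"slide":[0,0,-3],"turn":0,"grip":5},{"slide":[0,0,-6],"turn":0,"grip":5},{"slide":[0,0,-9],"turn":0,"grip":5},{"slide":[-4,0,-11],"turn":0,"grip":5},{"slide":[-7,0,-12],"turn":0,"grip":5},{"slide":[-7,0,-12],"turn":0,"grip":5},{"slide":[-7,0,-12],"turn":0,"grip":5},{"slide":[-7,0,-12],"turn":0,"grip":5}]' | f
python3 - <<'E'
from h import *
s=ctrl.get_state();p,d=ctrl.read_camera("wrist");c=info("wrist",s)
a=p[:300,150:500,::-1]
m=(p[...,2].astype(int)-p[...,0]>50);m[:,:200]=0;m[:,450:]=0
for q,n in blobs(m,200): print(q,n,atd(q,c,d[int(q[1]),int(q[0])]).round(4))
t,_=ctrl.read_camera("top");b=t[120:280,200:480,::-1]
b=cv2.resize(b,(350,200));cv2.imwrite("pics/f.png",np.vstack([a,b]))
np.savez("pics/w7.npz",p=p,d=d,pos=s["eef_pos"],rot=s["tcp_rot"])
E
```

```text
time: 22.6 eef_pos: [0.5262, -0.1038, 0.1416] contact_force: [-0.1, -0.3, -1.3] opening: 0.586 
[420.8536379   23.07783418] 1182 [0.5673 0.0355 0.0157]
[321.2        100.73614458] 830 [ 0.5088 -0.0372  0.0855]
```

View pics/f.png

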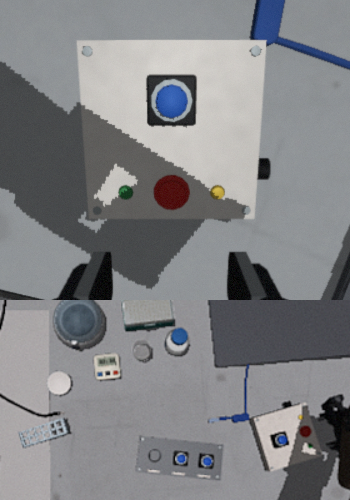

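The switch stands squarely in the box hole, cap at (321,101) with its top at z≈0.0855, which matches a seated housing. The two soft switches are still in the jig, the bystanders haven't moved, and the gripper is clear.

```bash
python3 -c "
from plant import ctrl
print(ctrl.sign_off())"
```

```text
the job is handed in; nothing more can be done
None
```

The switch at the jig's +y end snapped (peak about 6.7 N, falling to 3.3 N) and is now fully seated in the control box hole; the middle one pressed soft, the -y one needed no press, both remain in the jig, and the job was handed in at about 23 s.

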